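# Unhook the kit basket and set it on the bench scale

### The job

The kit basket has to be weighed. Take it by its grip, lift it by feel until its hang bar is past the upturned tips of the rack's two hook plates (keeper arms stand close above, so do not ram them), draw it straight out to the rack's front, and set it down gently and level inside the raised rim of the bench scale's pan, with the solder reel and the tape roll still in it, and let go. Never force the basket against the hooks or keepers, tip it or bang it onto the scale, and leave the other things on the bench where they are.

Things in the scene. Friction and masses are not known exactly. Their poses are not given: they have to be found in the camera images.
- rack: Bench rack that carries the basket, fixed: grey base plate 150 x 236 mm, 8 mm thick, two square aluminium posts at y = -85 and +85 mm, 194 mm high. Origin on the bench top midway between the posts; its -x is the front, the way the basket comes out; z up. Rubber bumpers (z = 58 mm, to x = -50 mm) hold the hanging basket's back.
- saddles (a point): Midway between the rack's two white saddles, at the flat top that carries the basket's hang bar (112 mm above the bench); axes as the rack's. They are fixed to the posts' fronts (y = -85 and +85 mm); a ridge 5 mm high along their front edge keeps the bar from sliding off forward.
- hooks: Clamps of the two flat C-shaped steel hook plates on the posts' outer faces (y = +-98 mm, 6 mm thick, open to -x); fixed to the rack. Origin at saddle height, 36 mm before the rack's origin; above it, 6 mm before the bar, rise the upturned tips (6 mm thick in x). The plates are set by hand and this origin does not follow them: both tips end at one height, anywhere 8 to 48 mm above the saddles.
- keepers (a point): Midway between the posts' tops (194 mm up). Each hook plate's upper arm is a keeper over the bar, as far forward as the tip. The slot from tip top to keeper is always 11 mm high: raised by the (unmeasured) tip height the 8 mm bar is just past the tip, and 3 mm higher it meets the keepers. Stiff: over 18 N between basket and hook plates is too much. This point does not follow the plates.
- basket: Loose steel wire basket, 96 (x) x 150 (y) x 70 mm high, 0.5 to 0.7 kg with its contents; origin at the centre of its underside, z up, +x is its back with the hang bar. It hangs with the rack's heading, underside about 50 mm above the bench, its bar on the saddles.
- basket_grip (a point): Centre of the black grip of the basket, 130 mm above its underside and over its middle: a bar 84 mm long (along the basket's y), 12 mm thick (x) and 22 mm high, on two wire arms; to be gripped from above across the 12 mm with the fingers in front of it and behind it. Axes as the basket's.
- hang_bar (a point): Middle of the basket's hang bar: steel bar 8 mm square, 224 mm long along the basket's y, 76 mm behind the basket's centre (+x) and 66 mm above its underside, 15 mm end caps just outside the hook plates (4 mm side play). Axes as the basket's.
- scale: Bench scale, fixed on its feet, grey, 136 (x) x 254 (y) mm, the pan on its left part, a lower part with display and keys on its right (-y); origin on the bench top below the pan centre, x and y along its sides. A blue crate full of packs, about 120 mm high, stands behind it, 20 mm or more from the hang bar when the basket stands in the pan with its back away from the robot.
- pan_centre (a point): Centre of the upper face of the scale's steel pan when empty, 44 mm above the bench; axes as the scale's. Flat face 118 (x) x 174 (y) mm inside a rim 3 mm thick and 6 mm high all round. The basket stands in it with its 150 mm side along the pan's y, either way round. It sinks 1 mm under the basket, 3 mm at most (6 N per mm); over 25 N on it is too much.
- reel: Solder reel, 60 mm across, 36 mm high, standing loose in the basket; origin at the centre of its underside.
- roll: Black tape roll, 67 mm across, 18 mm high, lying loose in the basket; origin at the centre of its underside.
- calipers: Bystander: calipers, 201 mm long, 14 mm high, before the rack; to be left alone.
- marker: Bystander: marker pen, 135 mm long, 12 mm thick, between rack and scale near the front edge; to be left alone.
- date_stamp: Bystander: rubber stamp with an upright knob, 34 x 41 x 68 mm, between rack and scale; to be left alone.
There are look-alikes about, which are no part of the job. Of the things like the reel, leave any that is turquoise; of the rest the larger one is meant.

How it is judged:
By the outcome, as a careful person would: the job done as asked, in the order asked, and still so for the second after the job is handed in, with the robot touching nothing.
It also fails if it takes over 56 s, if anything falls off the work surface, if the arm or the gripper's body presses on something with over 40 N, if the wrist force passes 120 N, or if a joint passes its speed limit or range.

### The arm

A 7-joint arm with a two-finger parallel gripper is mounted at the origin on a cart in front of the work surface, level with it; the furniture and walls round the work are solid. World frame = base frame: x ahead of the robot, y to its left, z up, the work surface at z = 0. Lengths are in m, angles in rad, forces in N, time in s.
With the tool pointing down it reaches from about 0.425 to 0.875 m from the base axis. Payload 8.4 kg.
Tool frame: the origin (TCP) lies at the very end of the fingers, on their centre line; the grasp point (between the pads) lies bot.grip_depth behind it (bot.grip_depth is the distance from the TCP to the grasp point, in m); z points along the fingers, y is the line along which they close (so a half turn about z gives the same grasp; the last joint's range is limited). The gripper opens to 85 mm and grips with 20 to 120 N. Pads are 22 mm wide; open, the fingers measure 114 mm over their backs; the gripper's body (76 mm by 85 mm) begins 54 mm behind the grasp point. The pads swing forward as they close: fully open they stand 13 mm farther back than shut.
Start: joints at [1.203, 0.333, 0.04, 1.465, -0.013, 1.343, -0.059], TCP at [0.173, -0.627, 0.231] pointing down, gripper open.
Joint ranges: [-2.58, 2.58], [-0.38, 2.09], [-1.3, 1.39], [0.25, 2.4], [-1.5, 4.64], [0.08, 2.09], [-2.65, 2.65]. Speed limits (rad/s): [2.22, 2.22, 2.79, 2.79, 3.14, 3.14, 3.14].

### API

Orientations are given as a unit quaternion [w, x, y, z].
In Python, from rig import bot gives the robot as it stands. The module is installed in compiled form; this text tells all that it offers.
- The arm moves only by the tool apply_moves, never from a script. Its argument "targets" is a list that holds one entry, the list of rows, each a list of 7 numbers: the turn, a rotation vector about the tool's x, y, z in degrees, then the shift along the tool's x, y, z in m, then the opening, from 0 (shut) to 1 (fully open). In form: [[[rx, ry, rz, tx, ty, tz, jaw], ...]]. A call has 1 to 12 rows; each row is the pose to reach, as a shift and turn from the pose commanded when the call began, along the tool's axes at that moment; what a row does not reach only later rows make up. A row lasts 1/12 s, in which the tool goes at most 41.7 mm and 7.16 degrees, less where a joint would pass 70% of its speed; a pose out of reach is approached as far as the arm can. A call with a gripper value outside its range is refused whole. The fingers move at their own pace and stop on an object; the grip force is fixed at half the most. Time passes only in rows, so rows that repeat a pose let the fingers close. It gives the time, the measured TCP pose, the force, the opening and the grip force at its end, in the units of the state.
- bot.observe(): the state, without advancing time (a new reading comes with each control period).
- bot.grab_frame(name): name is "side" or "top"; returns (picture, depth): 400x640x3 uint8, red, green, blue; 400x640 float32, m along the optical axis (not along the pixel's ray), 0 where there is no reading.
- bot.calibration(name): a dict with "K" (3x3 intrinsics, pixels), "view" (4x4, takes a point from world to camera coordinates). Camera axes: x right, y down, z forward; pixel columns grow to the right and rows downward; lengths in m; the calibration is good to about 2 mm. A picture is of the moment at which its call begins. calibration takes no time and is no camera call.
- bot.hand_in(): hands the job in; it is judged then, once.
The state is a dict: "t": time; "joints": joint angles; "joint_vel": joint speeds; "joint_efforts": joint torques, N m; "position": TCP position; "orientation": TCP orientation; "force": force on the tool from outside, world axes, zero at the start; "ft_torque": the same for the moment, N m; "gripper_width": opening from 0.0 (shut) to 1.0 (fully open); "grasp_force": force on a finger pad.
Only numpy, scipy, OpenCV 4.12 (cv2) and the standard library are available. Lean on these libraries where they do the work, as an engineer would, in place of code of your own. Each camera call takes 0.05 s, during which the arm holds its last target. There are 200 camera calls.

## Working session

There is one attempt and no reset: what is moved stays moved. The work goes in short steps, Python scripts to look and compute and a tool call to move; the robot and the scene stay as the last step left them, time stands still between calls to the robot, and variables do not carry over. Pictures are saved under pics/ and viewed, at most 10 in all, crops included, and the job is handed in when it is done.

Besides the shell and the picture viewer there is one more tool, called in YAML: its name, and indented under it one key for each argument. apply_moves: Moves the arm, as the interface text tells. Its arguments: {"type":"object","properties":{"targets":{"type":"array","items":{"type":"array","items":{"type":"array","items":{"type":"number"}}}}},"required":["targets"]}

```bash
mkdir -p pics; cat > h.py <<'E'
from rig import bot
import numpy as np, cv2
def grab(n,tag):
    p,d=bot.grab_frame(n); cv2.imwrite(f'pics/{tag}.png',p[:,:,::-1]); np.save(f'pics/{tag}.npy',d); return p,d
def world(n,d,u,v,z=None,r=1):
    c=bot.calibration(n); K,V=c['K'],c['view']
    if z is None:
        w=d[v-r:v+r+1,u-r:u+r+1]; z=np.median(w[w>0])
    q=np.linalg.inv(K)@[u,v,1]*z
    return (np.linalg.inv(V)@np.r_[q,1])[:3]
def cloud(n,d):
    c=bot.calibration(n); v,u=np.mgrid[:400,:640]
    q=np.linalg.inv(c['K'])@np.stack([u.ravel(),v.ravel(),np.ones(u.size)])*d.ravel()
    return (np.linalg.inv(c['view'])@np.vstack([q,np.ones(u.size)]))[:3].T.reshape(400,640,3)
E
python3 - <<'E'
from h import *
print(bot.observe(), bot.grip_depth)
for n in('top','side'): grab(n,n+'0'); print(bot.calibration(n))
E
```

```text
{'t': 0.0, 'joints': array([ 1.20281008,  0.33389542,  0.03985389,  1.46628043, -0.01335522,
        1.34328036, -0.05847444]), 'joint_vel': array([ 5.84890343e-05, -2.01454256e-04, -1.26847215e-03,  1.11641404e-03,
        7.48808713e-04, -8.56474143e-04, -1.00540579e-03]), 'joint_efforts': array([-6.75709198e-04, -6.58574438e+01,  1.36514727e+00, -4.05576396e+01,
        1.67440547e-02,  1.24999663e-02,  3.37189681e-05]), 'position': array([ 0.17246371, -0.62623296,  0.23042652]), 'orientation': array([-7.79114461e-04,  9.90980022e-01,  1.34007303e-01, -1.78590179e-04]), 'force': array([ 0.69022757, -0.74448769, -0.16294986]), 'ft_torque': array([ 0.03378924, -0.03879531,  0.05764797]), 'grasp_force': 0.0, 'gripper_width': 1.0024704766916772} 0.0187
{'K': array([[470.53284996,   0.        , 313.88137203],
       [  0.        , 470.53284996, 210.44772864],
       [  0.        ,   0.        ,   1.        ]]), 'view': array([[ 0.00977187, -0.9999178 , -0.00830033, -0.10595398],
       [-0.98924444, -0.00845539, -0.14602719,  0.55141307],
       [ 0.14594501,  0.00963802, -0.98924575,  1.11219038],
       [ 0.        ,  0.        ,  0.        ,  1.        ]])}
{'K': array([[363.8841754 ,   0.        , 315.97816703],
       [  0.        , 363.8841754 , 202.16317013],
       [  0.        ,   0.        ,   1.        ]]), 'view': array([[ 0.99536213, -0.09371806, -0.02170619, -0.55156852],
       [-0.06195519, -0.45190002, -0.88991456,  0.11047721],
       [ 0.07359204,  0.88713206, -0.45561049,  0.94410299],
       [ 0.        ,  0.        ,  0.        ,  1.        ]])}
```

View pics/top0.png

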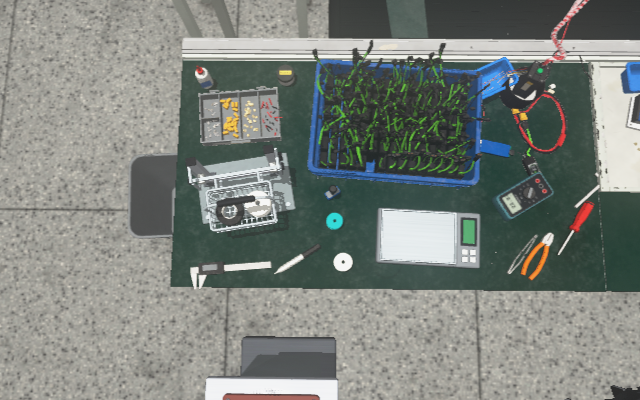

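View pics/side0.png

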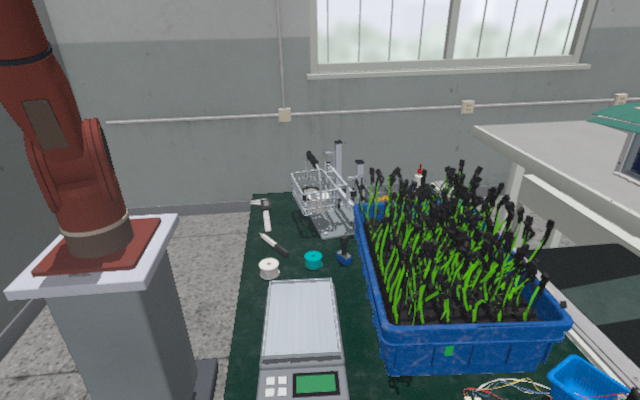

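Top view: rack and basket are at about (245,200), the scale at (428,237) and the crate behind it. There are three reel-like things: turquoise (334,221), a small white one on the bench (343,262), and a white one in the basket (259,203). I'll confirm the reel and grip in an enlarged crop.

```bash
python3 - <<'E'
from h import *
p=cv2.imread('pics/top0.png'); cv2.imwrite('pics/c1.png',cv2.resize(p[140:290,170:370],None,fx=4,fy=4,interpolation=cv2.INTER_CUBIC))
p=cv2.imread('pics/side0.png'); cv2.imwrite('pics/c2.png',cv2.resize(p[130:250,270:390],None,fx=5,fy=5,interpolation=cv2.INTER_CUBIC))
E
```

```text
(no output)
```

View pics/c1.png

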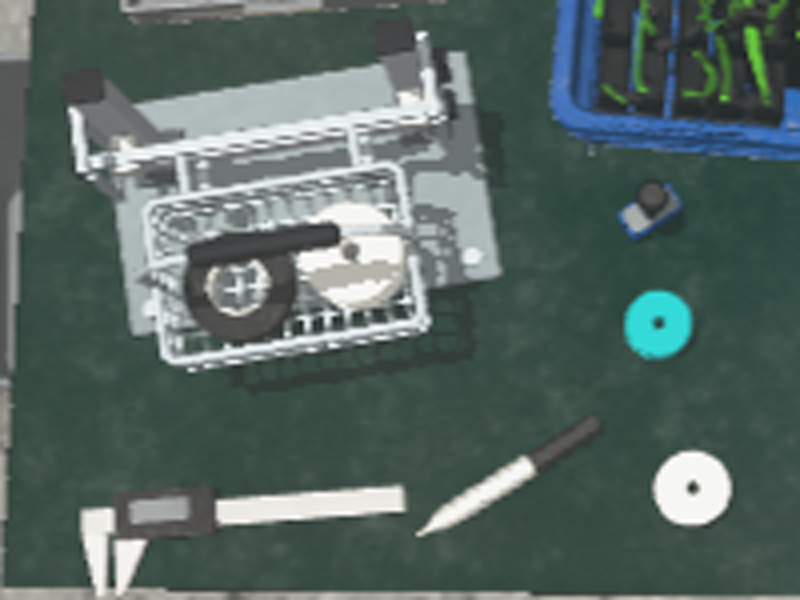

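View pics/c2.png

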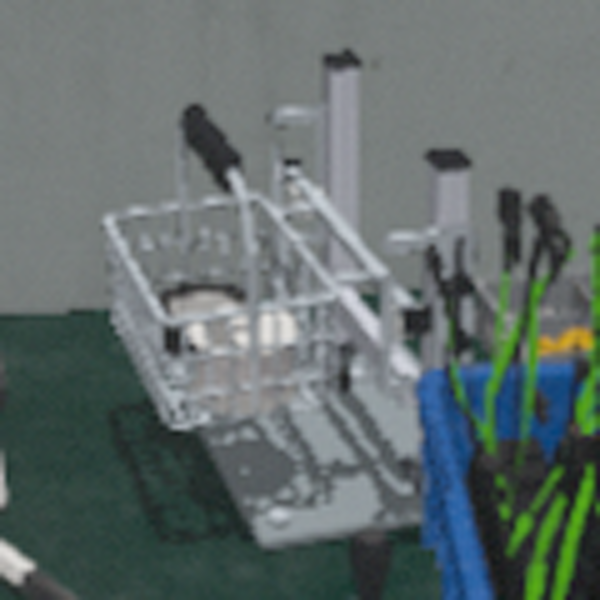

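The crop confirms it: the larger white reel is in the basket at (259,203) and the tape roll at (230,211), so both are already where they belong. The grip runs from (217.5,203) to (255,198.7), and the post tops are at (190.7,162) and (268.5,149.5). In the side view the keeper arms are at (327,153) and (351,178).

```bash
cat >> h.py <<'E'
def atz(n,u,v,z):
    c=bot.calibration(n); Vi=np.linalg.inv(c['view']); o=Vi[:3,3]; r=Vi[:3,:3]@np.linalg.inv(c['K'])@[u,v,1]
    return o+r*(z-o[2])/r[2]
E
python3 - <<'E'
from h import *
np.set_printoptions(precision=4,suppress=True)
d=np.load('pics/top0.npy'); p=cv2.imread('pics/top0.png'); P=cloud('top',d)
a,b=atz('top',190.7,162,.194),atz('top',268.5,149.5,.194); print('posts',a,b,np.linalg.norm(a-b),np.degrees(np.arctan2(*(a-b)[:2]*[-1,1])))
print('depth posts',P[162,191],P[150,268])
# grip: dark px high
m=(P[...,2]>.17)&(P[...,2]<.2)&(p.max(2)<80)&(d>0); m[:,:200]=0;m[:185]=0;m[:,280:]=0
q=P[m]; print('grip n',len(q),q.mean(0),q.min(0),q.max(0)); r=cv2.minAreaRect(q[:,:2].astype(np.float32)*1000);print(r)
g=[atz('top',217.5,203,.185),atz('top',255,198.7,.185)];print(g,np.mean(g,0))
# pan
m=(abs(P[...,2]-.046)<.008)&(d>0); m[:195]=0;m[275:]=0;m[:,:370]=0;m[:,470:]=0
q=P[m]; print('pan',len(q),cv2.minAreaRect(q[:,:2].astype(np.float32)*1000),np.median(q[:,2]))
# scale rect incl lower part
m=(P[...,2]>.012)&(P[...,2]<.06)&(d>0); m[:195]=0;m[275:]=0;m[:,:365]=0;m[:,490:]=0
q=P[m]; print('scale',len(q),cv2.minAreaRect(q[:,:2].astype(np.float32)*1000))
# other obstacles
for n,(u,v) in dict(stamp=(333,187),turq=(334,221),white=(343,262),crate=(320,170),crate2=(470,178)).items(): print(n,P[v,u])
# side keepers
ds=np.load('pics/side0.npy');S=cloud('side',ds)
for u,v in [(325,153),(328,153),(332,152),(335,152),(351,178),(354,178),(349,178),(338,142),(359,162)]: print(u,v,S[v,u])
v=cv2.imread('pics/top0.png')[190:285,355:495]; cv2.imwrite('pics/c3.png',cv2.resize(v,None,fx=5,fy=5,interpolation=cv2.INTER_CUBIC))
E
```

```text
posts [0.6329 0.1642 0.194 ] [ 0.6619 -0.003   0.194 ] 0.1696732125107062 9.844189446248608
depth posts [0.6334 0.164  0.1923] [ 0.6615 -0.0017  0.1917]
grip n 233 [0.5501 0.0668 0.1871] [0.5387 0.0263 0.1718] [0.5609 0.1065 0.1928]
((551.0125122070312, 66.85699462890625), (12.117706298828125, 81.99917602539062), 9.691415786743164)
[array([0.5454, 0.1047, 0.185 ]), array([0.5554, 0.0244, 0.185 ])] [0.5504 0.0645 0.185 ]
pan 3841 ((492.0373840332031, -351.1402893066406), (183.30859375, 124.82623291015625), 87.44264221191406) 0.04357161311818958
scale 5737 ((490.4068908691406, -380.90655517578125), (255.2694854736328, 136.39089965820312), 87.28215789794922)
stamp [ 0.6061 -0.1467  0.0659]
turq [ 0.5321 -0.1517 -0.0028]
white [ 0.429  -0.1744  0.0004]
crate [ 0.6344 -0.1149  0.1222]
crate2 [ 0.6242 -0.467   0.0959]
325 153 [0.6002 0.1705 0.1579]
328 153 [0.6098 0.1766 0.1552]
332 152 [0.6216 0.1753 0.1581]
335 152 [0.6291 0.1651 0.1612]
351 178 [ 0.6431 -0.019   0.1564]
354 178 [ 0.6506 -0.0193  0.1561]
349 178 [ 0.6374 -0.0226  0.1583]
338 142 [0.6363 0.1557 0.1941]
359 162 [ 0.6645 -0.0068  0.1929]
```

View pics/c3.png

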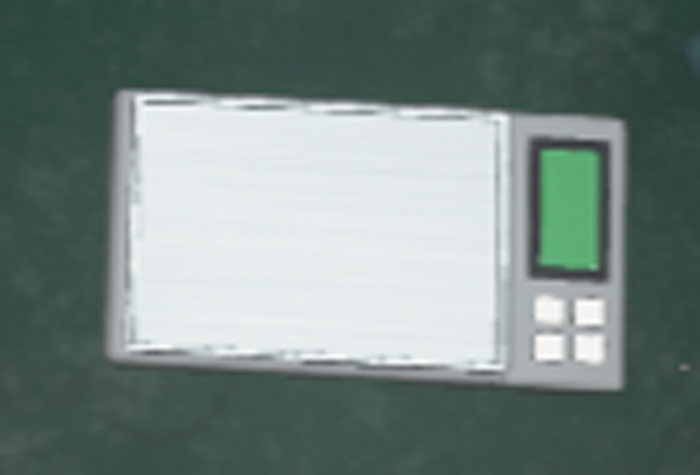

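```bash
cat >> h.py <<'E'
from scipy.spatial.transform import Rotation as R
def plan(pos,yaw=None):
    s=bot.observe(); M=R.from_quat(np.roll(s['orientation'],-1))
    t=M.inv().apply(np.array(pos)-s['position']) ; r=np.zeros(3)
    if yaw is not None:
        a=np.radians(yaw); T=R.from_matrix(np.array([[np.cos(a),np.sin(a),0],[np.sin(a),-np.cos(a),0],[0,0,-1]]))
        r=np.degrees((M.inv()*T).as_rotvec())
    print('turn',r.round(2),'shift',t.round(4),'pos',s['position'].round(4),'F',s['force'].round(2),'M',s['ft_torque'].round(2),'w',round(s['gripper_width'],3),'gf',round(s['grasp_force'],1),'t',round(s['t'],2))
E
python3 - <<'E'
from h import *
plan([.5505,.0665,.26],99.8)
print(atz('top',418.3,236.9,.047),[atz('top',355+u/5,190+v/5,.048)[:2].round(4) for u,v in[(135,100),(503,118),(128,350),(500,370)]])
E
```

```text
turn [-7.00e-02 -6.00e-02 -8.44e+01] shift [ 0.5484 -0.5675 -0.0287] pos [ 0.1725 -0.6262  0.2305] F [-0.22  0.24 -0.56] M [-0.03 -0.02  0.01] w 1.001 gf 0.0 t 0.1
[ 0.48906394 -0.35317287  0.047     ] [array([ 0.5537, -0.2664]), array([ 0.5464, -0.4445]), array([ 0.4328, -0.2617]), array([ 0.4249, -0.4389])]
```

apply_moves:
  targets:
    - [[0,0,-4,0.025,-0.026,-0.02,1],[0,0,-8,0.05,-0.052,-0.04,1],[0,0,-12,0.075,-0.078,-0.06,1],[0,0,-16,0.1,-0.104,-0.06,0.8],[0,0,-20,0.125,-0.13,-0.06,0.6],[0,0,-24,0.15,-0.156,-0.06,0.5],[0,0,-28,0.175,-0.182,-0.06,0.5],[0,0,-32,0.2,-0.208,-0.06,0.5],[0,0,-36,0.225,-0.234,-0.06,0.5],[0,0,-40,0.25,-0.26,-0.06,0.5],[0,0,-44,0.275,-0.286,-0.06,0.5],[0,0,-48,0.3,-0.31,-0.06,0.5]]

```text
t: 1.1
position: [0.3798, -0.2461, 0.2912]
orientation: [-0.0, 0.85, 0.527, -0.0]
force: [1.5, -0.3, 0.2]
gripper_width: 0.5
grasp_force: 0.0
```

```bash
python3 -c "
from h import *
plan([.5505,.0665,.26],99.8)"
```

```text
turn [-2.000e-02  1.000e-02 -3.619e+01] shift [0.3559 0.0139 0.0311] pos [ 0.3798 -0.2461  0.2912] F [ 1.51 -0.29  0.22] M [-0.03 -0.06  0.01] w 0.5 gf 0.0 t 1.1
```

apply_moves:
  targets:
    - [[0,0,-3.6,0.03,0.001,0,0.5],[0,0,-7.2,0.065,0.003,0,0.5],[0,0,-10.8,0.1,0.004,0,0.5],[0,0,-14.4,0.135,0.005,0,0.5],[0,0,-18,0.17,0.007,0,0.5],[0,0,-21.6,0.205,0.008,0,0.5],[0,0,-25.2,0.24,0.01,0,0.5],[0,0,-28.8,0.275,0.011,0.01,0.5],[0,0,-32.4,0.31,0.012,0.02,0.5],[0,0,-36.2,0.345,0.014,0.031,0.5],[0,0,-36.2,0.357,0.014,0.031,0.5],[0,0,-36.2,0.357,0.014,0.031,0.5]]

```text
t: 2.1
position: [0.5518, 0.0688, 0.2591]
orientation: [-0.002, 0.643, 0.766, 0.0]
force: [0.2, 0.1, -0.1]
gripper_width: 0.504
grasp_force: 0.0
```

```bash
python3 - <<'E'
from h import *
plan([.5505,.0665,.161],99.8)
p,d=grab('side','side1')
cv2.imwrite('pics/c4.png',cv2.resize(p[100:250,260:420,::-1],None,fx=4,fy=4,interpolation=cv2.INTER_CUBIC))
E
```

```text
turn [-0.1  -0.15  0.12] shift [-0.0023 -0.0016  0.0981] pos [0.5518 0.0688 0.2591] F [ 0.22  0.08 -0.11] M [-0.    0.04 -0.02] w 0.504 gf 0.0 t 2.1
```

View pics/c4.png

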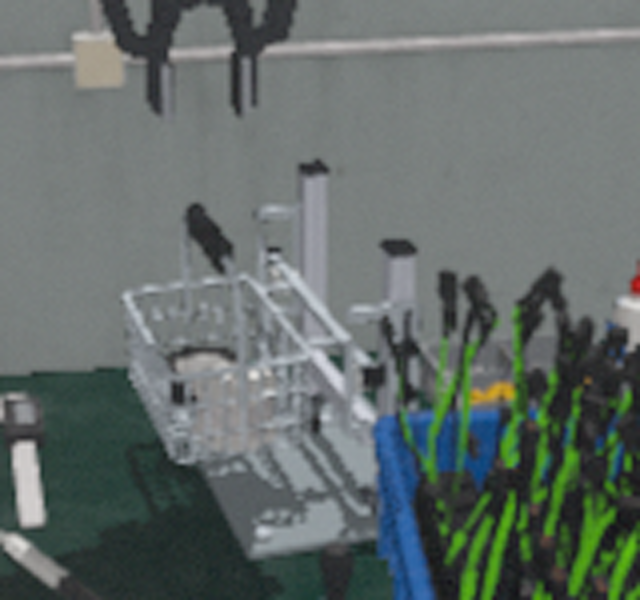

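apply_moves:
  targets:
    - [[0,0,0,-0.002,-0.001,0.02,0.5],[0,0,0,-0.002,-0.001,0.04,0.5],[0,0,0,-0.002,-0.001,0.06,0.5],[0,0,0,-0.002,-0.001,0.08,0.5],[0,0,0,-0.002,-0.001,0.09,0.5],[0,0,0,-0.002,-0.001,0.098,0.5],[0,0,0,-0.002,-0.001,0.098,0.5],[0,0,0,-0.002,-0.001,0.098,0.3],[0,0,0,-0.002,-0.001,0.098,0.2]]

```text
t: 2.9
position: [0.5518, 0.0626, 0.1635]
orientation: [0.001, 0.646, 0.764, 0.001]
force: [0.7, -0.3, 0.9]
gripper_width: 0.225
grasp_force: 0.0
```

```bash
python3 - <<'E'
from h import *
plan([.5505,.0665,.161],99.8)
p,d=grab('side','side2')
a=cv2.resize(p[130:220,280:390,::-1],None,fx=6,fy=6,interpolation=cv2.INTER_CUBIC)
cv2.imwrite('pics/c5.png',a)
E
```

```text
turn [ 0.09  0.01 -0.22] shift [ 0.004  -0.0007  0.0025] pos [0.5518 0.0626 0.1635] F [ 0.73 -0.28  0.91] M [ 0.04  0.01 -0.  ] w 0.225 gf 0.0 t 2.9
```

View pics/c5.png

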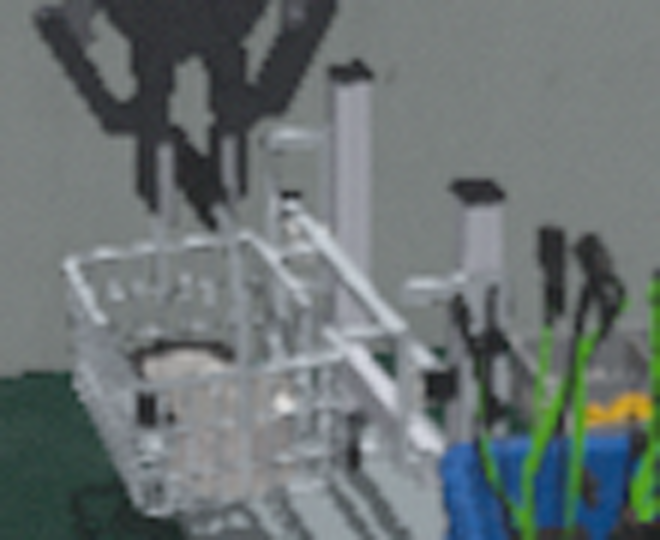

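The fingers straddle the grip at about (185,190) in the crop. I'll shift 4 mm along the bar and close.

apply_moves:
  targets:
    - [[0,0,0,0.004,-0.001,0.002,0.2],[0,0,0,0.004,-0.001,0.002,0.2],[0,0,0,0.004,-0.001,0.002,0.1],[0,0,0,0.004,-0.001,0.002,0],[0,0,0,0.004,-0.001,0.002,0],[0,0,0,0.004,-0.001,0.002,0],[0,0,0,0.004,-0.001,0.002,0],[0,0,0,0.004,-0.001,0.002,0]]

```text
t: 3.62
position: [0.5532, 0.0673, 0.1617]
orientation: [0.003, 0.645, 0.764, 0.003]
force: [17.8, 3.1, -6.3]
gripper_width: 0.13
grasp_force: 58.7
```

```bash
python3 -c "
from h import *
plan([.5505,.0665,.161],99.8)"
```

```text
turn [ 0.48 -0.03 -0.18] shift [-0.0004 -0.0028  0.0007] pos [0.5532 0.0673 0.1617] F [17.79  3.11 -6.33] M [ 0.31 -3.27  0.17] w 0.13 gf 58.7 t 3.62
```

Gripping pulled the tool sideways (18 N along x), so I'll relieve that first.

apply_moves:
  targets:
    - [[0,0,0,0,0.001,0,0],[0,0,0,0,0.002,0,0],[0,0,0,0,0.002,0,0],[0,0,0,0,0.002,0,0]]

```text
t: 3.95
position: [0.5533, 0.0674, 0.1617]
orientation: [0.001, 0.645, 0.764, 0.002]
force: [6.6, 0.0, 3.8]
gripper_width: 0.132
grasp_force: 60.5
```

```bash
python3 -c "
from h import *
plan([.5505,.0665,.161],99.8)"
```

```text
turn [ 0.25  0.01 -0.18] shift [-0.0004 -0.0029  0.0007] pos [0.5533 0.0674 0.1617] F [6.59 0.   3.82] M [ 0.01 -1.22  0.17] w 0.132 gf 60.5 t 3.95
```

apply_moves:
  targets:
    - [[0,0,0,0,0.001,0,0],[0,0,0,0,0.001,0,0],[0,0,0,0,0.001,0,0],[0,0,0,0,0.001,-0.001,0],[0,0,0,0,0.001,-0.001,0],[0,0,0,0,0.001,-0.002,0],[0,0,0,0,0.001,-0.002,0],[0,0,0,0,0.001,-0.002,0]]

```text
t: 4.62
position: [0.5534, 0.0674, 0.162]
orientation: [0.0, 0.645, 0.764, 0.001]
force: [9.2, 0.8, -8.4]
gripper_width: 0.13
grasp_force: 59.4
```

```bash
python3 -c "
from h import *
plan([.5533,.0674,.1617],99.8)"
```

```text
turn [ 0.12 -0.03 -0.18] shift [ 0.0001 -0.0001  0.0003] pos [0.5534 0.0674 0.162 ] F [ 9.24  0.82 -8.43] M [ 0.21 -1.91  0.17] w 0.13 gf 59.4 t 4.62
```

apply_moves:
  targets:
    - [[0,0,0,0,0.001,0,0],[0,0,0,0,0.0015,0,0],[0,0,0,0,0.0015,0,0],[0,0,0,0,0.0015,-0.001,0],[0,0,0,0,0.0015,-0.001,0],[0,0,0,0,0.0015,-0.001,0]]

```text
t: 5.12
position: [0.5536, 0.0673, 0.163]
orientation: [-0.0, 0.645, 0.764, -0.0]
force: [0.5, 0.2, -7.3]
gripper_width: 0.129
grasp_force: 59.7
```

```bash
python3 -c "
from h import *
plan([.5533,.0674,.1617],99.8)"
```

```text
turn [-0.05 -0.01 -0.19] shift [ 0.0002 -0.0003  0.0013] pos [0.5536 0.0673 0.163 ] F [ 0.51  0.19 -7.31] M [ 0.22 -0.32  0.18] w 0.129 gf 59.7 t 5.12
```

Free laterally now. Next a 6 mm lift, still below any possible keeper, to get the weight baseline.

apply_moves:
  targets:
    - [[0,0,0,0,0,-0.001,0],[0,0,0,0,0,-0.002,0],[0,0,0,0,0,-0.003,0],[0,0,0,0,0,-0.004,0],[0,0,0,0,0,-0.005,0],[0,0,0,0,0,-0.006,0],[0,0,0,0,0,-0.006,0],[0,0,0,0,0,-0.006,0]]

```text
t: 5.78
position: [0.5538, 0.0671, 0.1694]
orientation: [-0.0, 0.646, 0.764, -0.0]
force: [-1.6, 0.6, -6.5]
gripper_width: 0.123
grasp_force: 59.8
```

```bash
python3 -c "
from h import *
plan([.5533,.0674,.1617],99.8)"
```

```text
turn [-0.02  0.01 -0.21] shift [ 0.0004 -0.0005  0.0077] pos [0.5538 0.0671 0.1694] F [-1.58  0.59 -6.53] M [-0.04  0.37  0.07] w 0.123 gf 59.8 t 5.78
```

apply_moves:
  targets:
    - [[0,0,0,0,0,-0.001,0],[0,0,0,0,0,-0.002,0],[0,0,0,0,0,-0.003,0],[0,0,0,0,0,-0.003,0],[0,0,0,0,0,-0.003,0]]

```text
t: 6.2
position: [0.5539, 0.0672, 0.1724]
orientation: [-0.0, 0.645, 0.764, -0.0]
force: [-1.1, 0.1, -6.4]
gripper_width: 0.13
grasp_force: 59.8
```

apply_moves:
  targets:
    - [[0,0,0,0,0,-0.001,0],[0,0,0,0,0,-0.002,0],[0,0,0,0,0,-0.003,0],[0,0,0,0,0,-0.003,0],[0,0,0,0,0,-0.003,0]]

```text
t: 6.62
position: [0.554, 0.0672, 0.1754]
orientation: [0.0, 0.645, 0.764, -0.0]
force: [-1.3, 0.4, -6.2]
gripper_width: 0.129
grasp_force: 59.8
```

apply_moves:
  targets:
    - [[0,0,0,0,0,-0.001,0],[0,0,0,0,0,-0.002,0],[0,0,0,0,0,-0.003,0],[0,0,0,0,0,-0.003,0],[0,0,0,0,0,-0.003,0]]

```text
t: 7.03
position: [0.5544, 0.0673, 0.1786]
orientation: [0.0, 0.645, 0.764, 0.0]
force: [0.4, -0.5, -7.1]
gripper_width: 0.125
grasp_force: 59.8
```

```bash
python3 - <<'E'
from h import *
plan([.5533,.0674,.1617],99.8)
p,d=grab('side','side3')
cv2.imwrite('pics/c6.png',cv2.resize(p[140:190,310:370,::-1],None,fx=12,fy=12,interpolation=cv2.INTER_CUBIC))
E
```

```text
turn [ 0.05 -0.   -0.2 ] shift [ 0.0003 -0.001   0.0169] pos [0.5544 0.0673 0.1786] F [ 0.4  -0.55 -7.07] M [ 0.    0.   -0.05] w 0.125 gf 59.8 t 7.03
```

View pics/c6.png

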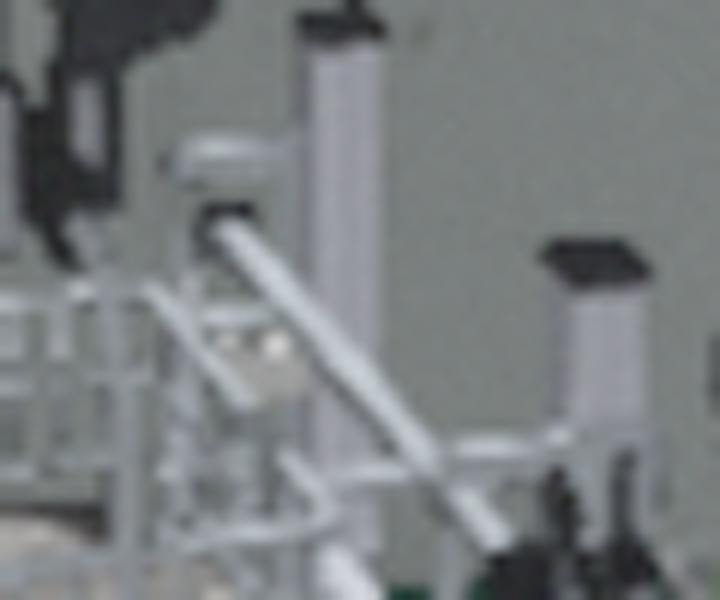

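The bar is now 17 mm up. Its far end at (235,215) in the crop is about 3 px (roughly 9 mm) under the far keeper at (225,165). I'll continue in small steps, by feel.

apply_moves:
  targets:
    - [[0,0,0,0,0,-0.001,0],[0,0,0,0,0,-0.002,0],[0,0,0,0,0,-0.002,0],[0,0,0,0,0,-0.002,0]]

```text
t: 7.42
position: [0.5541, 0.0672, 0.1805]
orientation: [0.0, 0.645, 0.764, 0.0]
force: [-0.4, 1.0, -5.5]
gripper_width: 0.128
grasp_force: 59.8
```

apply_moves:
  targets:
    - [[0,0,0,0,0,-0.001,0],[0,0,0,0,0,-0.001,0],[0,0,0,0,0,-0.001,0],[0,0,0,0,0,-0.001,0]]

```text
t: 7.75
position: [0.554, 0.0672, 0.1813]
orientation: [-0.0, 0.645, 0.764, 0.0]
force: [0.5, -0.7, -7.1]
gripper_width: 0.129
grasp_force: 59.8
```

apply_moves:
  targets:
    - [[0,0,0,0,0,-0.001,0],[0,0,0,0,0,-0.001,0],[0,0,0,0,0,-0.001,0],[0,0,0,0,0,-0.001,0]]

```text
t: 8.08
position: [0.554, 0.0672, 0.1823]
orientation: [-0.0, 0.645, 0.764, 0.0]
force: [-0.2, -0.3, -6.3]
gripper_width: 0.13
grasp_force: 59.8
```

```bash
python3 -c "
from h import *
plan([.5533,.0674,.1617],99.8)"
```

```text
turn [ 0.  -0.  -0.2] shift [ 0.0003 -0.0007  0.0206] pos [0.554  0.0672 0.1823] F [-0.2  -0.32 -6.31] M [ 0.08  0.08 -0.01] w 0.13 gf 59.8 t 8.08
```

apply_moves:
  targets:
    - [[0,0,0,0,0,-0.001,0],[0,0,0,0,0,-0.001,0],[0,0,0,0,0,-0.001,0],[0,0,0,0,0,-0.001,0]]

```text
t: 8.42
position: [0.554, 0.0672, 0.1834]
orientation: [0.0, 0.645, 0.764, 0.0]
force: [-0.3, -0.7, -6.5]
gripper_width: 0.124
grasp_force: 59.8
```

```bash
python3 -c "
from h import *
plan([.5533,.0674,.1617],99.8)"
```

```text
turn [ 0.  -0.  -0.2] shift [ 0.0003 -0.0007  0.0217] pos [0.554  0.0672 0.1834] F [-0.29 -0.74 -6.48] M [0.06 0.03 0.08] w 0.124 gf 59.8 t 8.42
```

apply_moves:
  targets:
    - [[0,0,0,0,0,-0.001,0],[0,0,0,0,0,-0.001,0],[0,0,0,0,0,-0.001,0],[0,0,0,0,0,-0.001,0]]

```text
t: 8.75
position: [0.554, 0.0672, 0.1843]
orientation: [-0.0, 0.645, 0.764, 0.0]
force: [-1.3, -1.0, -6.1]
gripper_width: 0.127
grasp_force: 59.8
```

```bash
python3 -c "
from h import *
plan([.5533,.0674,.1617],99.8)"
```

```text
turn [-0.  -0.  -0.2] shift [ 0.0003 -0.0007  0.0226] pos [0.554  0.0672 0.1843] F [-1.34 -0.97 -6.11] M [0.05 0.05 0.01] w 0.127 gf 59.8 t 8.75
```

apply_moves:
  targets:
    - [[0,0,0,0,0,-0.001,0],[0,0,0,0,0,-0.001,0],[0,0,0,0,0,-0.001,0],[0,0,0,0,0,-0.001,0]]

```text
t: 9.08
position: [0.554, 0.0672, 0.1853]
orientation: [-0.0, 0.645, 0.764, 0.0]
force: [0.1, 0.1, -6.6]
gripper_width: 0.132
grasp_force: 59.8
```

apply_moves:
  targets:
    - [[0,0,0,0,0,-0.001,0],[0,0,0,0,0,-0.001,0],[0,0,0,0,0,-0.001,0],[0,0,0,0,0,-0.001,0]]

```text
t: 9.42
position: [0.554, 0.0673, 0.1864]
orientation: [0.0, 0.645, 0.764, 0.0]
force: [-0.0, 0.3, -6.6]
gripper_width: 0.128
grasp_force: 59.8
```

```bash
python3 -c "
from h import *
plan([.5533,.0674,.1617],99.8)"
```

```text
turn [ 0.  -0.  -0.2] shift [ 0.0003 -0.0007  0.0247] pos [0.554  0.0673 0.1864] F [-0.03  0.32 -6.6 ] M [ 0.05 -0.01 -0.01] w 0.128 gf 59.8 t 9.42
```

apply_moves:
  targets:
    - [[0,0,0,0,0,-0.001,0],[0,0,0,0,0,-0.001,0],[0,0,0,0,0,-0.001,0],[0,0,0,0,0,-0.001,0]]

```text
t: 9.75
position: [0.554, 0.0672, 0.1873]
orientation: [-0.0, 0.645, 0.764, 0.0]
force: [-0.1, 0.5, -5.8]
gripper_width: 0.132
grasp_force: 59.8
```

apply_moves:
  targets:
    - [[0,0,0,0,0,-0.001,0],[0,0,0,0,0,-0.001,0],[0,0,0,0,0,-0.001,0],[0,0,0,0,0,-0.001,0]]

```text
t: 10.08
position: [0.554, 0.0672, 0.1883]
orientation: [-0.0, 0.645, 0.764, 0.0]
force: [0.1, -0.8, -5.7]
gripper_width: 0.127
grasp_force: 59.8
```

```bash
python3 -c "
from h import *
plan([.5533,.0674,.1617],99.8)"
```

```text
turn [-0.  -0.  -0.2] shift [ 0.0003 -0.0007  0.0266] pos [0.554  0.0672 0.1883] F [ 0.05 -0.83 -5.73] M [0.07 0.04 0.02] w 0.127 gf 59.8 t 10.08
```

apply_moves:
  targets:
    - [[0,0,0,0,0,-0.001,0],[0,0,0,0,0,-0.001,0],[0,0,0,0,0,-0.001,0],[0,0,0,0,0,-0.001,0]]

```text
t: 10.42
position: [0.554, 0.0672, 0.1893]
orientation: [-0.0, 0.645, 0.764, 0.0]
force: [-0.7, -0.6, -6.0]
gripper_width: 0.131
grasp_force: 59.8
```

apply_moves:
  targets:
    - [[0,0,0,0,0,-0.001,0],[0,0,0,0,0,-0.001,0],[0,0,0,0,0,-0.001,0],[0,0,0,0,0,-0.001,0]]

```text
t: 10.75
position: [0.554, 0.0672, 0.1903]
orientation: [0.0, 0.645, 0.764, 0.0]
force: [-0.4, -0.3, -6.3]
gripper_width: 0.129
grasp_force: 59.8
```

```bash
python3 -c "
from h import *
plan([.5533,.0674,.1617],99.8)"
```

```text
turn [ 0.  -0.  -0.2] shift [ 0.0003 -0.0007  0.0286] pos [0.554  0.0672 0.1903] F [-0.35 -0.3  -6.25] M [0.05 0.01 0.02] w 0.129 gf 59.8 t 10.75
```

apply_moves:
  targets:
    - [[0,0,0,0,0,-0.001,0],[0,0,0,0,0,-0.001,0],[0,0,0,0,0,-0.001,0],[0,0,0,0,0,-0.001,0]]

```text
t: 11.08
position: [0.554, 0.0672, 0.1913]
orientation: [-0.0, 0.645, 0.764, 0.0]
force: [-0.3, -0.4, -7.4]
gripper_width: 0.132
grasp_force: 59.8
```

```bash
python3 - <<'E'
from h import *
plan([.5533,.0674,.1617],99.8)
p,d=grab('side','side4')
cv2.imwrite('pics/c7.png',cv2.resize(p[140:190,310:370,::-1],None,fx=12,fy=12,interpolation=cv2.INTER_CUBIC))
plan([.5533,.0674,.1617],99.8)
E
```

```text
turn [-0.  -0.  -0.2] shift [ 0.0003 -0.0007  0.0296] pos [0.554  0.0672 0.1913] F [-0.33 -0.37 -7.42] M [0.04 0.02 0.04] w 0.132 gf 59.8 t 11.08
turn [-0.  -0.  -0.2] shift [ 0.0003 -0.0007  0.0296] pos [0.554  0.0673 0.1913] F [-1.16  0.15 -6.43] M [ 0.07  0.05 -0.04] w 0.13 gf 59.8 t 11.13
```

View pics/c7.png

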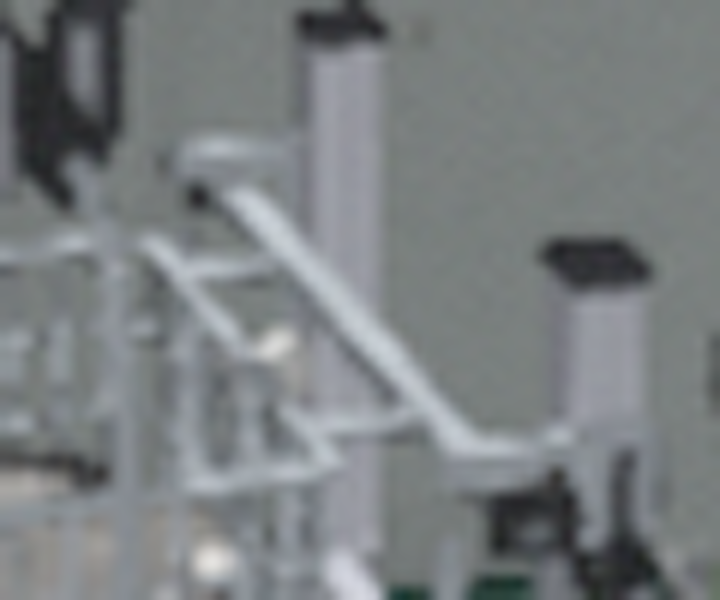

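The bar is now visually just below the keepers, at (225,190) on the far side and (465,460) on the near side. The force shows no contact yet, so I'll go on in sub-mm steps.

apply_moves:
  targets:
    - [[0,0,0,0,0,-0.0008,0],[0,0,0,0,0,-0.0008,0],[0,0,0,0,0,-0.0008,0],[0,0,0,0,0,-0.0008,0]]

```text
t: 11.47
position: [0.554, 0.0672, 0.1921]
orientation: [-0.0, 0.645, 0.764, 0.0]
force: [0.1, -0.1, -6.5]
gripper_width: 0.132
grasp_force: 59.8
```

```bash
python3 -c "
from h import *
plan([.5533,.0674,.1617],99.8)"
```

```text
turn [ 0.  -0.  -0.2] shift [ 0.0003 -0.0007  0.0304] pos [0.554  0.0672 0.1921] F [ 0.07 -0.14 -6.48] M [0.03 0.02 0.04] w 0.132 gf 59.8 t 11.47
```

apply_moves:
  targets:
    - [[0,0,0,0,0,-0.001,0],[0,0,0,0,0,-0.001,0],[0,0,0,0,0,-0.001,0],[0,0,0,0,0,-0.001,0]]

```text
t: 11.8
position: [0.554, 0.0672, 0.1931]
orientation: [-0.0, 0.645, 0.764, 0.0]
force: [-0.1, -0.3, -6.4]
gripper_width: 0.129
grasp_force: 59.7
```

apply_moves:
  targets:
    - [[0,0,0,0,0,-0.001,0],[0,0,0,0,0,-0.001,0],[0,0,0,0,0,-0.001,0],[0,0,0,0,0,-0.001,0]]

```text
t: 12.13
position: [0.5539, 0.0672, 0.1937]
orientation: [-0.0, 0.645, 0.764, -0.0]
force: [4.2, 0.6, -13.7]
gripper_width: 0.128
grasp_force: 58.6
```

Keeper contact (about 7 N extra) at TCP z ≈ 0.1935. Backing off to mid-slot, z ≈ 0.192.

apply_moves:
  targets:
    - [[0,0,0,0,0,0.001,0],[0,0,0,0,0,0.0021,0],[0,0,0,0,0,0.0021,0],[0,0,0,0,0,0.0021,0],[0,0,0,0,0,0.0021,0]]

```text
t: 12.55
position: [0.5541, 0.0673, 0.1924]
orientation: [0.0, 0.645, 0.764, 0.0]
force: [-0.2, -0.6, -6.4]
gripper_width: 0.128
grasp_force: 59.8
```

```bash
python3 -c "
from h import *
a=np.radians(9.8); c=np.array([np.cos(a),np.sin(a),0])
s=bot.observe()['position']
plan(s-.03*c,99.8)"
```

```text
turn [ 0.03  0.   -0.2 ] shift [-0.0001 -0.03   -0.    ] pos [0.5541 0.0673 0.1924] F [-0.18 -0.57 -6.41] M [0.05 0.06 0.04] w 0.128 gf 59.8 t 12.55
```

apply_moves:
  targets:
    - [[0,0,0,0,-0.001,0,0],[0,0,0,0,-0.002,0,0],[0,0,0,0,-0.003,0,0],[0,0,0,0,-0.004,0,0],[0,0,0,0,-0.005,0,0],[0,0,0,0,-0.006,0,0],[0,0,0,0,-0.007,0,0],[0,0,0,0,-0.008,0,0],[0,0,0,0,-0.008,0,0]]

```text
t: 13.3
position: [0.5459, 0.0659, 0.192]
orientation: [-0.0, 0.645, 0.764, -0.0]
force: [0.0, -0.1, -6.6]
gripper_width: 0.128
grasp_force: 59.8
```

apply_moves:
  targets:
    - [[0,0,0,0,-0.001,0,0],[0,0,0,0,-0.002,0,0],[0,0,0,0,-0.003,0,0],[0,0,0,0,-0.004,0,0],[0,0,0,0,-0.005,0,0],[0,0,0,0,-0.006,0,0],[0,0,0,0,-0.006,0,0]]

```text
t: 13.88
position: [0.54, 0.0649, 0.192]
orientation: [0.0, 0.645, 0.764, -0.0]
force: [-0.1, 0.6, -6.6]
gripper_width: 0.129
grasp_force: 59.8
```

No forces over the tip. Continuing straight out.

apply_moves:
  targets:
    - [[0,0,0,0,-0.001,0,0],[0,0,0,0,-0.002,0,0],[0,0,0,0,-0.004,0,0],[0,0,0,0,-0.006,0,0],[0,0,0,0,-0.009,0,0],[0,0,0,0,-0.013,0,0],[0,0,0,0,-0.018,0,0],[0,0,0,0,-0.024,0,0],[0,0,0,0,-0.03,0,0],[0,0,0,0,-0.035,0,0],[0,0,0,0,-0.038,0,0],[0,0,0,0,-0.038,0,0]]

```text
t: 14.88
position: [0.5021, 0.0584, 0.1921]
orientation: [0.0, 0.646, 0.764, -0.0]
force: [-0.9, -0.1, -6.8]
gripper_width: 0.129
grasp_force: 59.8
```

```bash
python3 - <<'E'
from h import *
p,d=grab('top','top5'); p,d2=grab('side','side5')
plan([.47,-.1,.22],99.8)
plan([.490,-.352,.22],87.4)
E
```

```text
turn [ 0.03  0.01 -0.22] shift [-0.1508 -0.0588 -0.0278] pos [0.5029 0.0584 0.1922] F [ 0.12 -0.37 -6.61] M [ 0.07 -0.01 -0.05] w 0.129 gf 59.8 t 14.98
turn [3.000e-02 1.000e-02 1.218e+01] shift [-0.4026 -0.081  -0.0277] pos [0.5029 0.0584 0.1922] F [ 0.12 -0.37 -6.61] M [ 0.07 -0.01 -0.05] w 0.129 gf 59.8 t 14.98
```

View pics/top5.png

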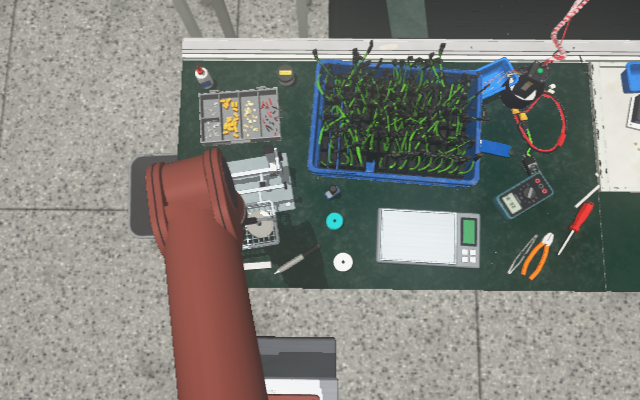

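Basket is clear of the rack, in front of it at about (262,225). Carrying it smoothly to the scale.

apply_moves:
  targets:
    - [[0,0,0,-0.001,-0.003,-0.002,0],[0,0,0,-0.004,-0.008,-0.005,0],[0,0,0,-0.01,-0.014,-0.008,0],[0,0,0,-0.019,-0.022,-0.012,0],[0,0,0,-0.031,-0.03,-0.016,0],[0,0,0,-0.045,-0.036,-0.02,0],[0,0,0,-0.06,-0.04,-0.023,0],[0,0,0,-0.076,-0.043,-0.025,0],[0,0,0,-0.092,-0.045,-0.025,0],[0,0,0,-0.108,-0.047,-0.025,0],[0,0,0,-0.124,-0.048,-0.025,0],[0,0,0,-0.14,-0.05,-0.025,0]]

```text
t: 15.98
position: [0.4764, -0.0892, 0.2175]
orientation: [0.0, 0.646, 0.764, 0.0]
force: [0.7, 0.3, -6.6]
gripper_width: 0.132
grasp_force: 59.8
```

```bash
python3 -c "
from h import *
plan([.490,-.352,.215],87.4)"
```

```text
turn [ 0.02  0.02 12.18] shift [-0.2614 -0.0303  0.0025] pos [ 0.4764 -0.0892  0.2175] F [ 0.66  0.28 -6.62] M [ 0.09  0.01 -0.  ] w 0.132 gf 59.8 t 15.98
```

apply_moves:
  targets:
    - [[0,0,0.8,-0.016,-0.002,0,0],[0,0,1.6,-0.032,-0.004,0,0],[0,0,2.4,-0.048,-0.006,0,0],[0,0,3.2,-0.064,-0.008,0,0],[0,0,4.0,-0.08,-0.01,0,0],[0,0,4.8,-0.096,-0.012,0,0],[0,0,5.6,-0.112,-0.014,0,0],[0,0,6.4,-0.128,-0.016,0,0],[0,0,7.2,-0.144,-0.018,0,0],[0,0,8.0,-0.16,-0.02,0,0],[0,0,8.8,-0.176,-0.022,0,0],[0,0,9.6,-0.192,-0.024,0,0]]

```text
t: 16.98
position: [0.4851, -0.2828, 0.2169]
orientation: [-0.0, 0.708, 0.707, -0.0]
force: [0.4, -0.0, -7.1]
gripper_width: 0.13
grasp_force: 59.8
```

```bash
python3 -c "
from h import *
plan([.490,-.352,.215],87.4)"
```

```text
turn [-0.01 -0.01  2.52] shift [-0.0692  0.005   0.0019] pos [ 0.4851 -0.2828  0.2169] F [ 0.43 -0.   -7.14] M [0.06 0.01 0.04] w 0.13 gf 59.8 t 16.98
```

apply_moves:
  targets:
    - [[0,0,0.6,-0.013,0.001,0,0],[0,0,1.2,-0.024,0.002,0,0],[0,0,1.7,-0.034,0.003,0,0],[0,0,2.1,-0.043,0.004,0,0],[0,0,2.5,-0.05,0.005,0,0],[0,0,2.5,-0.056,0.005,0,0],[0,0,2.5,-0.061,0.005,0,0],[0,0,2.5,-0.065,0.005,0,0],[0,0,2.5,-0.067,0.005,0,0],[0,0,2.5,-0.067,0.005,0,0],[0,0,2.5,-0.067,0.005,0,0]]

```text
t: 17.9
position: [0.4902, -0.3478, 0.217]
orientation: [-0.0, 0.722, 0.692, 0.0]
force: [0.2, 0.3, -6.1]
gripper_width: 0.13
grasp_force: 59.8
```

```bash
python3 - <<'E'
from h import *
plan([.490,-.352,.1617],87.4)
p,d=grab('side','side6'); cv2.imwrite('pics/c8.png',cv2.resize(p[120:400,180:420,::-1],None,fx=2,fy=2,interpolation=cv2.INTER_CUBIC))
E
```

```text
turn [-0.   -0.01  0.11] shift [-0.0042 -0.      0.0553] pos [ 0.4902 -0.3478  0.217 ] F [ 0.17  0.26 -6.14] M [ 0.15  0.04 -0.01] w 0.13 gf 59.8 t 17.9
```

View pics/c8.png

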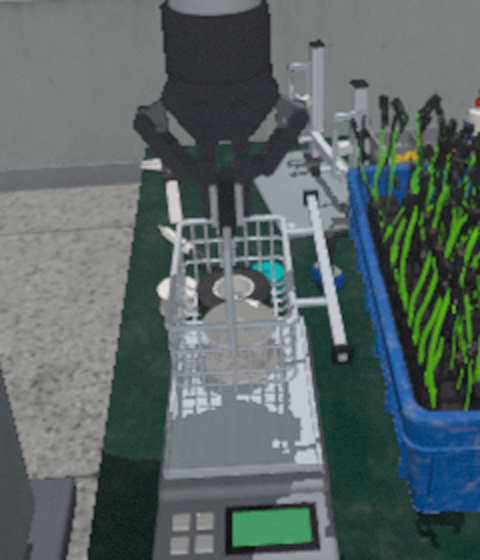

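The basket hangs level over the pan with both the reel and the roll inside, and the bar is clear of the crate. Lowering, with a 4 mm y correction.

apply_moves:
  targets:
    - [[0,0,0,-0.002,0,0.003,0],[0,0,0,-0.004,0,0.008,0],[0,0,0,-0.004,0,0.014,0],[0,0,0,-0.004,0,0.021,0],[0,0,0,-0.004,0,0.028,0],[0,0,0,-0.004,0,0.035,0],[0,0,0,-0.004,0,0.041,0],[0,0,0,-0.004,0,0.046,0],[0,0,0,-0.004,0,0.049,0],[0,0,0,-0.004,0,0.05,0],[0,0,0,-0.004,0,0.05,0]]

```text
t: 18.87
position: [0.4899, -0.3521, 0.1668]
orientation: [-0.0, 0.722, 0.692, 0.0]
force: [0.8, -0.1, -5.9]
gripper_width: 0.13
grasp_force: 59.8
```

```bash
python3 - <<'E'
from h import *
plan([.490,-.352,.1557],87.4)
np.set_printoptions(precision=4,suppress=True)
for n in('side','top'):
    p,d=grab(n,n+'7'); P=cloud(n,d)
    m=(P[...,2]>.112)&(P[...,2]<.132)&(d>0)&(P[...,0]>.40)&(P[...,0]<.547)&(P[...,1]>-.46)&(P[...,1]<-.24)
    q=P[m]; print(n,len(q)); 
    if len(q)>5: print(cv2.minAreaRect(q[:,:2].astype(np.float32)*1000),np.percentile(q,[2,98],axis=0))
E
```

```text
turn [-0.01 -0.01  0.1 ] shift [0.0001 0.0001 0.0111] pos [ 0.4899 -0.3521  0.1668] F [ 0.81 -0.13 -5.86] M [ 0.02  0.03 -0.  ] w 0.13 gf 59.8 t 18.87
side 719
((494.886474609375, -352.1531982421875), (154.31686401367188, 108.22125244140625), 87.78726196289062) [[ 0.4402 -0.4279  0.1133]
 [ 0.5438 -0.2761  0.1254]]
top 264
((492.1138610839844, -318.73358154296875), (109.24463653564453, 90.83507537841797), 2.3876585960388184) [[ 0.4396 -0.3621  0.1189]
 [ 0.5424 -0.2751  0.1268]]
```

Measured rim: centre about (0.489,−0.352), yaw matches the pan. Lowering to contact by feel.

apply_moves:
  targets:
    - [[0,0,0,0,0.001,0.002,0],[0,0,0,0,0.001,0.004,0],[0,0,0,0,0.001,0.006,0],[0,0,0,0,0.001,0.008,0],[0,0,0,0,0.001,0.009,0],[0,0,0,0,0.001,0.0095,0],[0,0,0,0,0.001,0.0095,0],[0,0,0,0,0.001,0.0095,0]]

```text
t: 19.63
position: [0.491, -0.3522, 0.1575]
orientation: [-0.0, 0.722, 0.691, 0.0]
force: [0.0, 0.8, -6.9]
gripper_width: 0.13
grasp_force: 59.8
```

apply_moves:
  targets:
    - [[0,0,0,0,0,0.0005,0],[0,0,0,0,0,0.001,0],[0,0,0,0,0,0.001,0],[0,0,0,0,0,0.001,0]]

```text
t: 19.97
position: [0.4912, -0.3522, 0.1568]
orientation: [0.0, 0.722, 0.692, 0.0]
force: [0.1, 1.1, -3.8]
gripper_width: 0.135
grasp_force: 60.0
```

Contact is beginning. A few more half-mm steps until the pan carries the weight.

apply_moves:
  targets:
    - [[0,0,0,0,0,0.0005,0],[0,0,0,0,0,0.0005,0],[0,0,0,0,0,0.0005,0],[0,0,0,0,0,0.0005,0]]

```text
t: 20.3
position: [0.4913, -0.3521, 0.1563]
orientation: [0.0, 0.722, 0.692, 0.0]
force: [0.3, 2.0, -3.2]
gripper_width: 0.132
grasp_force: 60.3
```

```bash
python3 -c "
from h import *
plan([.490,-.352,.1557],87.4)"
```

```text
turn [0.03 0.01 0.11] shift [ 0.0001 -0.0013  0.0006] pos [ 0.4913 -0.3521  0.1563] F [ 0.28  1.98 -3.24] M [ 0.21 -0.04 -0.02] w 0.132 gf 60.3 t 20.3
```

apply_moves:
  targets:
    - [[0,0,0,0,0,0.0006,0],[0,0,0,0,0,0.0006,0],[0,0,0,0,0,0.0006,0],[0,0,0,0,0,0.0006,0]]

```text
t: 20.63
position: [0.4914, -0.3521, 0.1558]
orientation: [0.0, 0.722, 0.692, 0.0]
force: [0.6, 1.7, -0.0]
gripper_width: 0.129
grasp_force: 60.7
```

```bash
python3 -c "
from h import *
plan([.490,-.352,.1557],87.4)"
```

```text
turn [0.04 0.01 0.11] shift [ 0.0001 -0.0014  0.0001] pos [ 0.4914 -0.3521  0.1558] F [ 0.57  1.7  -0.01] M [ 0.33 -0.12  0.  ] w 0.129 gf 60.7 t 20.63
```

Fz ≈ 0, so the pan carries the weight. Releasing, then rising.

apply_moves:
  targets:
    - [[0,0,0,0,0,0,0.18],[0,0,0,0,0,0,0.25],[0,0,0,0,0,0,0.35],[0,0,0,0,0,0,0.45],[0,0,0,0,0,0,0.45],[0,0,0,0,0,0,0.45]]

```text
t: 21.13
position: [0.4909, -0.3523, 0.1554]
orientation: [-0.0, 0.722, 0.691, -0.0]
force: [-0.1, 0.7, 0.2]
gripper_width: 0.451
grasp_force: 0.0
```

apply_moves:
  targets:
    - [[0,0,0,0,0,-0.005,0.45],[0,0,0,0,0,-0.015,0.45],[0,0,0,0,0,-0.03,0.45],[0,0,0,0,0,-0.045,0.45],[0,0,0,0,0,-0.065,0.45],[0,0,0,0,0,-0.085,0.45],[0,0,0,0,0,-0.1,0.45],[0,0,0,0,0,-0.115,0.45],[0,0,0,0,0,-0.13,0.45],[0,0,0,0,0,-0.13,0.45],[0,0,0,0,0,-0.13,0.45]]

```text
t: 22.05
position: [0.4914, -0.3523, 0.2868]
orientation: [0.001, 0.722, 0.692, 0.0]
force: [-0.2, 0.4, -0.6]
gripper_width: 0.449
grasp_force: 0.0
```

```bash
python3 - <<'E'
from h import *
plan([.490,-.352,.1557],87.4)
np.set_printoptions(precision=4,suppress=True)
p,d=grab('side','side8'); P=cloud('side',d)
m=(P[...,2]>.105)&(P[...,2]<.12)&(d>0)&(P[...,0]>.40)&(P[...,0]<.547)&(P[...,1]>-.46)&(P[...,1]<-.24)
q=P[m]; print(len(q),cv2.minAreaRect(q[:,:2].astype(np.float32)*1000),np.percentile(q,[2,98],axis=0))
for lo,hi in((-.46,-.39),(-.32,-.24)):
    k=(q[:,1]>lo)&(q[:,1]<hi); print('rim z',np.percentile(q[k,2],[50,90]))
m=(P[...,2]>.15)&(P[...,2]<.19)&(d>0)&(P[...,0]>.44)&(P[...,0]<.54)&(P[...,1]>-.41)&(P[...,1]<-.29)
print('grip',m.sum(),P[m].mean(0),P[m].max(0),P[m].min(0))
E
```

```text
turn [0.11 0.07 0.1 ] shift [ 0.0004 -0.0017  0.1311] pos [ 0.4914 -0.3523  0.2868] F [-0.16  0.37 -0.64] M [0.03 0.02 0.06] w 0.449 gf 0.0 t 22.05
703 ((495.84906005859375, -352.71990966796875), (154.67532348632812, 106.38208770751953), 87.68106842041016) [[ 0.4419 -0.4277  0.1066]
 [ 0.5438 -0.2762  0.1141]]
rim z [0.1115 0.113 ]
rim z [0.1114 0.1127]
grip 324 [ 0.4913 -0.366   0.1796] [ 0.4993 -0.3093  0.1853] [ 0.4844 -0.4099  0.164 ]
```

The rim is level at z ≈ 0.112, with the basket centred in the pan and the gripper clear.

```bash
python3 -c "
from rig import bot
print(bot.hand_in())"
```

```text
the job is handed in; nothing more can be done
None
```

The basket stands level inside the scale's pan rim, released and with the gripper clear; the reel and roll were both in it when I last looked, just before lowering. I handed the job in at about 22 s, but I viewed 11 pictures, one over the limit of 10.

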